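# Screw the cap tight and hold up the perfume bottle

## Robot

A 6-joint arm with a two-finger parallel gripper is mounted at the origin on the work surface. World frame = base frame: x ahead of the robot, y to its left, z up, the work surface at z = 0. Lengths are in m, angles in rad, forces in N, time in s.
With the tool pointing down it reaches from about 0.225 to 0.875 m from the base axis. Payload 3.4 kg.
Tool frame: the origin (TCP) lies at the very end of the fingers, on their centre line; the grasp point (between the pads) lies behind it (manip.grasp_offset is the z of the grasp point in the tool frame, in m); z points along the fingers, y is the line along which they close (so a half turn about z gives the same grasp; the last joint's range is limited). The gripper opens to 85 mm and grips with 20 to 120 N. Pads are 22 mm wide; open, the fingers measure 114 mm over their backs; the gripper's body (76 mm by 85 mm) begins 54 mm behind the grasp point. The pads swing forward as they close: fully open they stand 13 mm farther back than shut.
Start: joints at [1.187, 0.276, 1.505, -0, 1.361, -0.121], TCP at [0.149, 0.555, 0.231] pointing down, gripper open.
Joint ranges: [-2.89, 2.89], [-0.75, 2.08], [0.22, 2.7], [-1.18, 4.32], [0.11, 2.71], [-2.7, 2.7]. Speed limits (rad/s): [2.57, 2.57, 3.14, 3.14, 3.14, 3.14].

## Interface

Orientations are given as a unit quaternion [w, x, y, z].
In Python, from rig import manip gives the robot as it stands.
- The arm moves only by the shell command python3 -m pendant 'ROWS' [FORCE]. ROWS is JSON, a list of rows, each an object of numbers: "dx", "dy", "dz": the shift along the tool's x, y, z in m; "rx", "ry", "rz": the turn, a rotation vector about the tool's x, y, z in degrees; "hand": the finger opening in m, from 0 to 0.0854. In form: [{"dx": .., "dy": .., "dz": .., "rx": .., "ry": .., "rz": .., "hand": ..}, ...]. A call has 1 to 12 rows; each row shifts and turns the commanded pose from where the row before left it, along the tool's axes as they then stand; what a row does not reach is not made up. A row lasts 1/12 s, in which the tool goes at most 41.7 mm and 7.16 degrees, less where a joint would pass 70% of its speed; a pose out of reach is approached as far as the arm can. A call is refused whole if a number of a shift passes 0.0417 or a number of a turn 7.16, either way. A call with a gripper value outside its range is refused whole. The fingers move at their own pace and stop on an object; FORCE is the grip in N (left out, the last holds). Time passes only in rows, so rows that do not move let the fingers close. It gives the time, the measured TCP pose, the force, the opening and the grip force at its end, in the units of the state.
- manip.get_state(): the state, without advancing time (a new reading comes with each control period).
- manip.get_image(name): name is "scene" or "side" or "wrist"; returns a dict with "frame" (384x512x3 uint8, red, green, blue), "fx", "fy", "cx", "cy" (pixels), "position" and "attitude" of the camera in the world; the wrist camera has in their place "mount" (4x4, takes a point from camera to tool coordinates, whose origin is the TCP and whose axes are the flange's). Camera axes: x right, y up, looking along -z (the intrinsics and any distortion apply to the point x, -y, -z); pixel columns grow to the right and rows downward; lengths in m; the calibration is good to about 2 mm. A picture is of the moment at which its call begins: read the wrist's pose just before it. There is no depth.
- manip.sign_off(): hands the job in; it is judged then, once.
The state is a dict: "clock": time; "qpos": joint angles; "qd": joint speeds; "effort": joint torques, N m; "position": TCP position; "ee_rot": TCP orientation; "contact_force": force on the tool from outside, world axes, zero at the start; "moment": the same for the moment, N m; "width": finger opening in m; "gripper_force": force on a finger pad.
Only numpy, scipy, OpenCV 4.12 (cv2) and the standard library are available. Lean on these libraries where they do the work, as an engineer would, in place of code of your own. Each camera call takes 0.05 s, during which the arm holds its last target. There are 200 camera calls.

## Task

The square amber bottle standing in the wooden capping nest has a loose white cap: turn the cap clockwise until it is fully tight (its red stripe meets the red mark on the bottle's shoulder) while the bottle still stands in the nest. Then lift the bottle straight up, upright, until its base is about ten centimetres above the nest, and finish while holding it there in the air over the nest, level and still. Do not lift it with the cap loose, and leave the other bottles and glassware alone.

Things in the scene. Friction and masses are not known exactly. Their poses are not given: they have to be found in the camera images.
- bottle: Loose square amber glass bottle with black labels, 58 x 58 mm, standing in the nest; its walls are straight up to 94 mm, then a round shoulder narrows to 34 mm diameter at 113 mm; 140 mm tall with the cap, 0.27 to 0.45 kg. Origin at the centre of its underside, z up along the bottle. A red mark, 5 mm wide, is on the shoulder on its -x side.
- cap (a joint): How far the white screw cap is unscrewed, rad: 0 = fully tight (hard stop, red stripe of the cap over the red shoulder mark); positive = turned anticlockwise seen from above, up to 1.7. It starts between 0.6 and 1.4. It turns about the bottle's axis without rising, friction 0.05 N m, stays where left, cannot come off; the bottle can be lifted by it.
- cap_top (a point): Centre of the top of the white screw cap: a ribbed cylinder 42 mm in diameter and 28 mm tall, 140 mm above the bottle's underside, with free space all round it for fingers. A red stripe runs from its centre to its rim along this point's -x.
- nest: Capping nest fixed to the counter: wooden base plate 120 x 120 mm, 10 mm thick, with four walls 14 mm thick round a square pocket of 64 mm whose rim is 34 mm above the counter. The pocket keeps the bottle from turning (3 mm play each side). Origin at the centre of its underside, axes along its sides.
- nest_seat (a point): Centre of the pocket's floor, 10 mm above the counter, where the bottle stands; axes as the nest's.
- stock_a: Bystander: loose square amber bottle with a black cap, 58 x 58 x 140 mm; origin at the centre of its underside.
- stock_b: Bystander: a second loose square amber bottle with a black cap, 58 x 58 x 140 mm; origin at the centre of its underside.
- jar: Bystander: loose round amber jar with a brass-coloured lid, 60 mm in diameter, 75 mm tall; origin at the centre of its underside.
- beaker: Bystander: loose glass beaker, 66 mm in diameter, 85 mm tall, standing on the black electronic scale; origin at the centre of its underside.
- cylinder: Bystander: loose slim measuring cylinder with a round foot 68 mm in diameter, 177 mm tall; origin at the centre of its underside.
Mind the look-alikes: they are no part of the job. What is shaped like the bottle but purple is not meant.

How it is judged:
On the way, in this order (a step that is already met when the one before it is completed fails the run):
1. the cap is screwed fully tight with the bottle still standing in the nest (value of joint cap below 0.12 rad and z of bottle in the frame of nest_seat below 0.012 m), for 0.2 s.
2. the bottle is held up over the nest, upright and still (z of bottle in the frame of nest_seat between 0.065 and 0.165 m and angle between bottle's own z axis and vertical below 0.1 rad and horizontal distance between bottle and nest_seat below 0.05 m and value of joint cap below 0.12 rad and contact force between bottle and the fingers above 1 N and contact force between bottle and nest below 0.1 N and linear speed of bottle below 0.03 m/s and angular speed of bottle below 0.2 rad/s), for 0.5 s.
At the end, for the whole second after the job is handed in: The gripper holds the bottle over the nest: its underside 65 to 165 mm above the pocket's floor, within 50 mm of the nest's centre seen from above, tilted less than 0.1 rad, slower than 30 mm/s and 0.2 rad/s, not touching the nest, with the cap within 0.12 rad of fully tight (all of step 2); the arm keeps its last pose, push and grip.
It fails at once if the bottle is lifted out with its cap loose (z of bottle in the frame of nest_seat above 0.02 m and value of joint cap above 0.2 rad).
It fails at once if the bottle is tipped (angle between bottle's own z axis and vertical above 0.35 rad).
It fails at once if another bottle or piece of glassware is pushed away or knocked over (distance of any of stock_a, stock_b, jar, beaker, cylinder from where it was at the start of the episode above 0.03 m or angle between any of stock_a, stock_b, jar, beaker, cylinder's own z axis and vertical above 0.4 rad).
It also fails if it takes over 35 s, if anything falls off the work surface, if the arm or the gripper's body presses on something with over 40 N, if the wrist force passes 120 N, or if a joint passes its speed limit or range.

## Working session

There is one attempt and no reset: what is moved stays moved. The work goes in short steps, Python scripts to look and compute and a shell command to move; the robot and the scene stay as the last step left them, time stands still between calls to the robot, and variables do not carry over. Pictures are saved under pics/ and viewed, at most 10 in all, crops included, and the job is handed in when it is done.

```bash
mkdir -p pics; python3 - <<'E'
from rig import manip
import cv2,numpy as np
s=manip.get_state();print({k:np.round(v,3).tolist() for k,v in s.items()},manip.grasp_offset)
ims=[]
for n in("scene","side"):
    d=manip.get_image(n);cv2.imwrite(f"pics/{n}.png",d["frame"][:,:,::-1])
    print(n,{k:np.round(v,4).tolist() if not isinstance(v,str) else v for k,v in d.items() if k!="frame"})
d=manip.get_image("wrist");cv2.imwrite("pics/wrist.png",d["frame"][:,:,::-1]);print({k:np.round(v,4).tolist() for k,v in d.items() if k!="frame"})
E
```

```text
{'clock': 0.0, 'qpos': [1.187, 0.277, 1.506, -0.0, 1.361, -0.121], 'qd': [-0.0, -0.002, -0.002, 0.0, -0.001, 0.002], 'effort': [0.001, -41.676, -24.581, -0.0, 0.011, -0.0], 'position': [0.149, 0.555, 0.23], 'ee_rot': [-0.0, 0.131, 0.991, -0.001], 'contact_force': [0.39, -0.079, -0.184], 'moment': [-0.046, 0.001, -0.041], 'gripper_force': 0.0, 'width': 0.085} -0.0187
scene {'fx': 421.3823, 'fy': 421.3823, 'cx': 252.186, 'cy': 189.8786, 'position': [1.3458, -0.4419, 1.2481], 'attitude': [0.8028, 0.2715, 0.1669, 0.5039]}
side {'fx': 407.7301, 'fy': 407.7301, 'cx': 262.9091, 'cy': 194.6665, 'position': [0.0844, -0.8899, 0.6332], 'attitude': [0.8306, 0.4906, -0.1354, -0.2259]}
{'fx': 340.2195, 'fy': 340.2195, 'cx': 254.4176, 'cy': 190.3937, 'mount': [[0.001, 0.9612, 0.2758, 0.0705], [1.0, -0.0011, 0.0003, -0.0004], [0.0006, 0.2758, -0.9612, -0.1425], [0.0, 0.0, 0.0, 1.0]]}
```

View pics/scene.png

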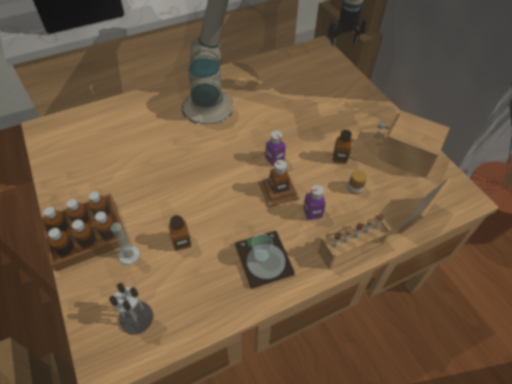

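View pics/side.png

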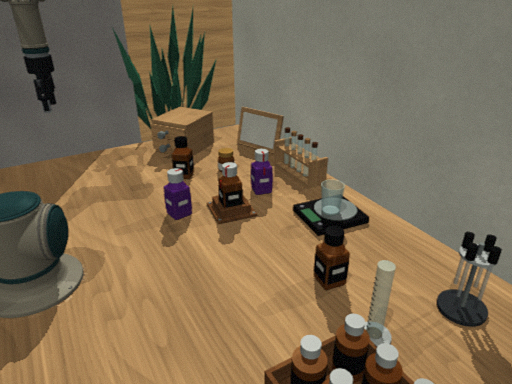

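Candidates with a white cap, by scene pixel: purple (275,148), purple (315,202), the rack of amber bottles at (75,225), and the amber bottle in the wooden nest at (280,178), side (230,190). Only the last is amber, single and standing in the nest, so it fits. I'll confirm it in an enlarged crop.

```bash
python3 - <<'E'
import cv2,numpy as np
a=cv2.imread("pics/scene.png")[125:225,245:345];b=cv2.imread("pics/side.png")[145:230,190:275]
o=np.hstack([cv2.resize(a,(400,480),interpolation=2)*1,cv2.resize(b,(400,480),interpolation=2)])
a=cv2.resize(a,(400,400),interpolation=2);b=cv2.resize(b,(400,400),interpolation=2)
cv2.imwrite("pics/crop.png",np.clip(np.hstack([a,b])*1.5,0,255))
E
cat > h.py <<'E'
import numpy as np
from scipy.spatial.transform import Rotation as R
from rig import manip
def rot(q): return R.from_quat(np.roll(q,-1)).as_matrix()
def ray(d,u,v,T=None):
    r=np.array([(u-d["cx"])/d["fx"],-(v-d["cy"])/d["fy"],-1.])
    if T is None: return np.array(d["position"]),rot(d["attitude"])@r
    return T[:3,3],T[:3,:3]@r
def tri(rays):
    A=0;b=0
    for p,r in rays:
        r=r/np.linalg.norm(r);M=np.eye(3)-np.outer(r,r);A=A+M;b=b+M@p
    return np.linalg.solve(A,b)
def atz(p,r,z): return p+r*(z-p[2])/r[2]
def proj(d,P,T=None):
    if T is None: p0,Q=np.array(d["position"]),rot(d["attitude"])
    else: p0,Q=T[:3,3],T[:3,:3]
    c=Q.T@(np.asarray(P)-p0); return d["cx"]-d["fx"]*c[0]/c[2],d["cy"]+d["fy"]*c[1]/c[2]
def wrist():
    s=manip.get_state();d=manip.get_image("wrist")
    F=np.eye(4);F[:3,:3]=rot(s["ee_rot"]);F[:3,3]=s["position"]
    return d,F@np.array(d["mount"]),s
E
```

```text
[ WARN:0@0.074] global loadsave.cpp:1063 imwrite_ Unsupported depth image for selected encoder is fallbacked to CV_8U.
```

View pics/crop.png

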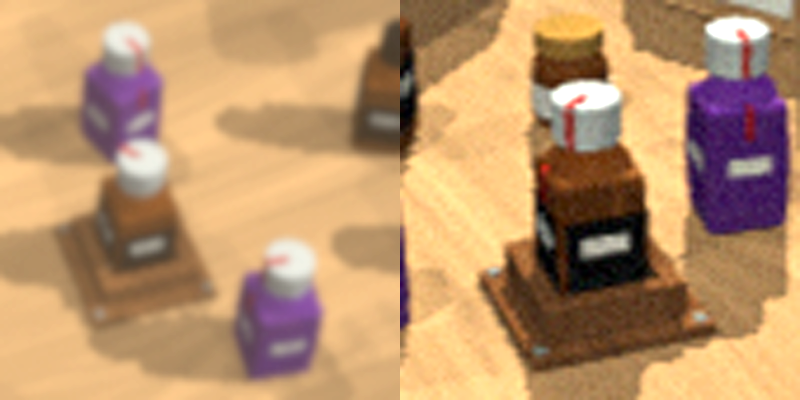

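The crop confirms the target: an amber bottle in the nest with a white cap. The cap top is at about scene (280.8,163.5) and side (229.7,166.2). The red stripe is turned away from the shoulder mark, which is at side (220.8,183).

```bash
python3 - <<'E'
from h import *
sc=manip.get_image("scene");sd=manip.get_image("side")
S=lambda x,y:(245+x/4,125+y/4); D=lambda x,y:(190+(x-400)/4.706,145+y/4.706)
P=tri([ray(sc,*S(143,154)),ray(sd,*D(587,100))]);print("cap",P)
for n,a in dict(l=(57,228),b=(98,318),r=(213,295)).items(): print("sc",n,atz(*ray(sc,*S(*a)),.01))
for n,a in dict(l=(482,278),b=(530,365),r=(715,325)).items(): print("sd",n,atz(*ray(sd,*D(*a)),.01))
c=atz(*ray(sd,*D(587,100)),.15);r=atz(*ray(sd,*D(566,113)),.15);print(c,atz(*ray(sc,*S(143,154)),.15),"stripe side",np.degrees(np.arctan2(*(r-c)[1::-1])))
c=atz(*ray(sc,*S(143,154)),.15);r=atz(*ray(sc,*S(120,150)),.15);print("stripe scene",np.degrees(np.arctan2(*(r-c)[1::-1])))
print("mark",atz(*ray(sd,*D(545,170)),.112))
for n,a in dict(p1=(128,35),p2=(290,252)).items(): print(n,atz(*ray(sc,*S(*a)),.14))
print("stockb",atz(*ray(sc,345,134),.14),"jar",atz(*ray(sc,358,176),.075))
E
```

```text
cap [0.53894415 0.06506279 0.14675151]
sc l [0.48254158 0.01391124 0.01      ]
sc b [0.59062274 0.00126036 0.01      ]
sc r [0.61315011 0.10712123 0.01      ]
sd l [0.48588543 0.11854301 0.01      ]
sd b [0.46866432 0.00850238 0.01      ]
sd r [ 0.58713959 -0.00756717  0.01      ]
[0.53576724 0.05567723 0.15      ] [0.53969846 0.06500269 0.15      ] stripe side -151.73481946370444
stripe scene -128.63897174937244
mark [0.504998  0.0532493 0.112    ]
p1 [0.39946659 0.12533225 0.14      ]
p2 [0.67939098 0.1288695  0.14      ]
stockb [0.50850165 0.35025619 0.14      ] jar [0.65667316 0.32179788 0.075     ]
```

```bash
python3 -m pendant '[{"dx":-0.03,"dy":-0.022},{"dx":-0.03,"dy":-0.022},{"dx":-0.03,"dy":-0.022},{"dx":-0.03,"dy":-0.022},{"dx":-0.03,"dy":-0.022},{"dx":-0.03,"dy":-0.022},{"dx":-0.03,"dy":-0.022},{"dx":-0.03,"dy":-0.022},{"dx":-0.03,"dy":-0.022},{"dx":-0.03,"dy":-0.022},{"dx":-0.03,"dy":-0.022},{"dx":-0.03,"dy":-0.022}]' >/dev/null
python3 -m pendant '[{"dx":-0.03,"dy":-0.022,"dz":-0.01},{"dx":-0.03,"dy":-0.022,"dz":-0.01},{"dx":-0.03,"dy":-0.022},{"dx":-0.03,"dy":-0.022},{"dx":-0.02,"dy":-0.015},{},{}]'
python3 - <<'E'
from h import *
import cv2
d,T,s=wrist();print(s["position"],s["ee_rot"],s["qpos"],s["contact_force"],proj(d,[.54,.06,.15],T))
np.savez("w1.npz",T=T)
cv2.imwrite("pics/w1.png",cv2.resize(d["frame"][:,:,::-1],(768,576),interpolation=2))
E
```

```text
[0.14928102 0.55507666 0.23090645] [-1.10284712e-04  1.31011433e-01  9.91380780e-01 -3.76109438e-04] [ 1.18702551e+00  2.76257050e-01  1.50544575e+00  2.63236173e-05
  1.36067332e+00 -1.20998025e-01] [0.12280072 0.44520671 0.25300379] (np.float64(-88.13623452114999), np.float64(637.9549519498222))invalid input
invalid input
```

View pics/w1.png

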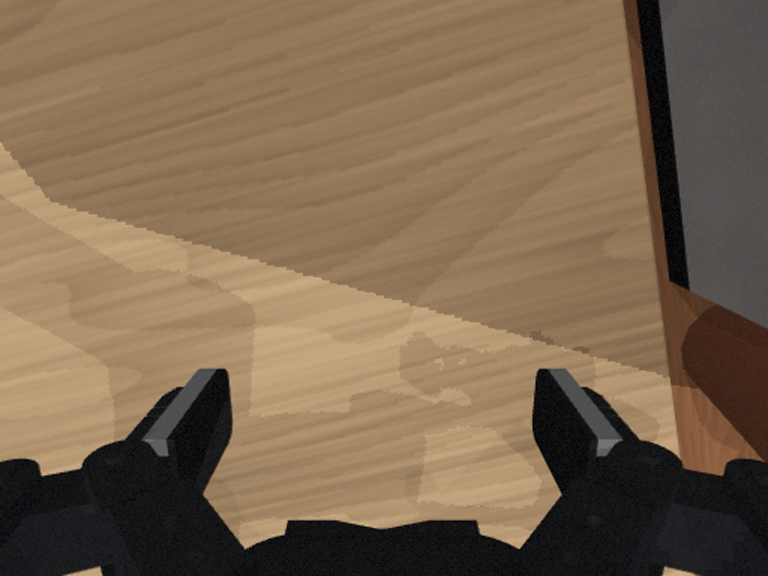

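The wrist view shows only empty counter, because the rows were refused and the arm did not move. Each row probably has to carry all the keys.

```bash
python3 -m pendant '[{"dx":-0.03,"dy":-0.022,"dz":0,"rx":0,"ry":0,"rz":0,"hand":0.085},{"dx":-0.03,"dy":-0.022,"dz":0,"rx":0,"ry":0,"rz":0,"hand":0.085},{"dx":-0.03,"dy":-0.022,"dz":0,"rx":0,"ry":0,"rz":0,"hand":0.085},{"dx":-0.03,"dy":-0.022,"dz":0,"rx":0,"ry":0,"rz":0,"hand":0.085},{"dx":-0.03,"dy":-0.022,"dz":0,"rx":0,"ry":0,"rz":0,"hand":0.085},{"dx":-0.03,"dy":-0.022,"dz":0,"rx":0,"ry":0,"rz":0,"hand":0.085},{"dx":-0.03,"dy":-0.022,"dz":0,"rx":0,"ry":0,"rz":0,"hand":0.085},{"dx":-0.03,"dy":-0.022,"dz":0,"rx":0,"ry":0,"rz":0,"hand":0.085},{"dx":-0.03,"dy":-0.022,"dz":0,"rx":0,"ry":0,"rz":0,"hand":0.085},{"dx":-0.03,"dy":-0.022,"dz":0,"rx":0,"ry":0,"rz":0,"hand":0.085},{"dx":-0.03,"dy":-0.022,"dz":0,"rx":0,"ry":0,"rz":0,"hand":0.085},{"dx":-0.03,"dy":-0.022,"dz":0,"rx":0,"ry":0,"rz":0,"hand":0.085}]'
```

```text
clock: 1.3
position: [0.4292, 0.2052, 0.2315]
ee_rot: [0.0, 0.131, 0.991, 0.0]
contact_force: [0.2, 0.6, 0.3]
width: 0.0848
gripper_force: 0.0
```

```bash
python3 -m pendant '[{"dx":-0.03,"dy":-0.022,"dz":-0.01,"rx":0,"ry":0,"rz":0,"hand":0.085},{"dx":-0.03,"dy":-0.022,"dz":-0.01,"rx":0,"ry":0,"rz":0,"hand":0.085},{"dx":-0.03,"dy":-0.022,"dz":0,"rx":0,"ry":0,"rz":0,"hand":0.085},{"dx":-0.03,"dy":-0.022,"dz":0,"rx":0,"ry":0,"rz":0,"hand":0.085},{"dx":-0.015,"dy":-0.01,"dz":0,"rx":0,"ry":0,"rz":0,"hand":0.085},{"dx":0,"dy":0,"dz":0,"rx":0,"ry":0,"rz":0,"hand":0.085},{"dx":0,"dy":0,"dz":0,"rx":0,"ry":0,"rz":0,"hand":0.085},{"dx":0,"dy":0,"dz":0,"rx":0,"ry":0,"rz":0,"hand":0.085}]'
python3 - <<'E'
from h import *
import cv2
d,T,s=wrist();print(s["position"],s["ee_rot"],s["qpos"],s["contact_force"],proj(d,[.54,.06,.15],T))
np.savez("w1.npz",T=T)
cv2.imwrite("pics/w2.png",cv2.resize(d["frame"][:,:,::-1],(768,576),interpolation=2))
E
```

```text
clock: 1.97
position: [0.5325, 0.0778, 0.2511]
ee_rot: [-0.001, 0.131, 0.991, 0.0]
contact_force: [-0.2, -0.5, 0.2]
width: 0.0852
gripper_force: 0.0
[0.53250173 0.07776474 0.25106817] [-7.10323588e-04  1.30972210e-01  9.91385723e-01  3.53251054e-04] [ 1.50720562e-02  2.10163835e-01  1.54624727e+00  9.21826493e-04
  1.38648399e+00 -1.29319457e+00] [-0.23981304 -0.52961028  0.15607499] (np.float64(234.8144664219334), np.float64(206.51593430498303))
```

View pics/w2.png

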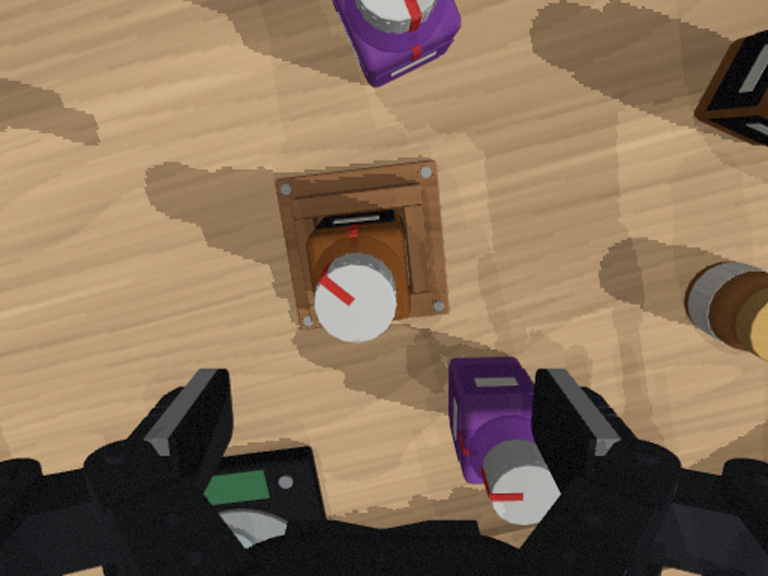

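The wrist view (1.5x) shows the cap top centre at (355.5,300), the stripe end at (321,278), the shoulder mark at (353,231), and nest plate corners at (276,181), (434,159), (449,314) and (298,331).

```bash
python3 - <<'E'
from h import *
d=manip.get_image("wrist");T=np.load("w1.npz")["T"]
g=lambda u,v,z:atz(*ray(d,u/1.5,v/1.5,T),z)
c=g(355.5,300,.15);r=g(321,278,.15);print("cap",c,"r",np.linalg.norm(r-c),"stripe",np.degrees(np.arctan2(*(r-c)[1::-1])))
e=[g(315,300,.15),g(396,300,.15)];print("diam",np.linalg.norm(e[0]-e[1]))
N=[g(*p,.01) for p in((276,181),(434,159),(449,314),(298,331))];print(np.round(N,4),np.mean(N,0))
for a,b in((0,1),(1,2),(3,2),(0,3)): print(np.linalg.norm(N[a]-N[b]),np.degrees(np.arctan2(*(N[b]-N[a])[1::-1])))
m=g(353,231,.113);print("mark",m,np.degrees(np.arctan2(*(m-c)[1::-1])))
s=manip.get_state();F=rot(s["ee_rot"]);t=c.copy();t[2]=.122;print("shift tool",F.T@(t-s["position"]),F[:,2])
E
```

```text
cap [0.53546458 0.06299767 0.15      ] r 0.020382118985406695 stripe -139.0054758714969
diam 0.04053910674096912
[[ 0.4724  0.0126  0.01  ]
 [ 0.4872  0.129   0.01  ]
 [ 0.6067  0.1128  0.01  ]
 [ 0.5894 -0.0074  0.01  ]] [0.53893506 0.06178745 0.01      ]
0.11731308780271495 82.73680735560957
0.12054368408582954 -7.710847815550113
0.12145124304144063 81.82149901138867
0.11870796860610572 -9.708356723817863
mark [0.50725957 0.06763991 0.113     ] 170.6535303469525
shift tool [-0.00702735 -0.01396062  0.12935143] [-5.18895295e-04  5.60801450e-04 -9.99999708e-01]
```

```bash
python3 -m pendant '[{"dx":-0.0085,"dy":-0.014,"dz":0,"rx":0,"ry":0,"rz":0,"hand":0.085},{"dx":0,"dy":0,"dz":0.025,"rx":0,"ry":0,"rz":0,"hand":0.085},{"dx":0,"dy":0,"dz":0.03,"rx":0,"ry":0,"rz":0,"hand":0.085},{"dx":0,"dy":0,"dz":0.025,"rx":0,"ry":0,"rz":0,"hand":0.085},{"dx":0,"dy":0,"dz":0.02,"rx":0,"ry":0,"rz":0,"hand":0.085},{"dx":0,"dy":0,"dz":0.015,"rx":0,"ry":0,"rz":0,"hand":0.085},{"dx":0,"dy":0,"dz":0.01,"rx":0,"ry":0,"rz":0,"hand":0.085},{"dx":0,"dy":0,"dz":0.004,"rx":0,"ry":0,"rz":0,"hand":0.085},{"dx":0,"dy":0,"dz":0,"rx":0,"ry":0,"rz":0,"hand":0.085},{"dx":0,"dy":0,"dz":0,"rx":0,"ry":0,"rz":0,"hand":0.085}]' 30
python3 - <<'E'
from h import *
import cv2
d,T,s=wrist();print(s["position"],s["contact_force"])
a=cv2.resize(d["frame"][120:384,100:420,::-1],(480,396),interpolation=2)
d=manip.get_image("side");b=cv2.resize(d["frame"][110:230,180:280,::-1],(320,396),interpolation=2)
cv2.imwrite("pics/w3.png",np.hstack([a,b]))
E
```

```text
clock: 2.9
position: [0.5384, 0.0618, 0.1231]
ee_rot: [0.001, 0.131, 0.991, 0.0]
contact_force: [0.2, -0.2, 0.6]
width: 0.0851
gripper_force: 0.0
[0.53838691 0.06184001 0.12310317] [ 0.17899829 -0.16600244  0.58330193]
```

View pics/w3.png

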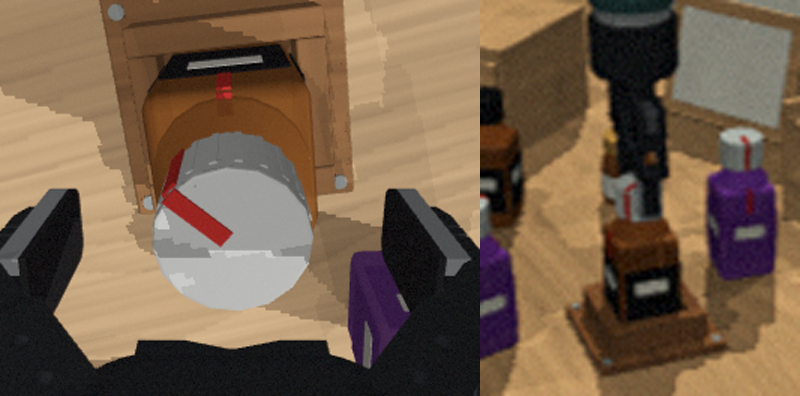

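The open fingers straddle the cap with free space on both sides. The cap centre is at crop (234,238), which is wrist (256,278.7). I'll check its position from this close view.

```bash
python3 - <<'E'
from h import *
d,T,s=wrist();c=atz(*ray(d,256,278.7,T),.15);print(c,rot(s["ee_rot"]).T@(c-s["position"]))
E
```

```text
[0.53682846 0.06232368 0.15      ] [ 0.00205276  0.00020857 -0.02647426]
```

```bash
python3 -m pendant '[{"dx":0.002,"dy":0,"dz":0,"rx":0,"ry":0,"rz":0,"hand":0.05},{"dx":0,"dy":0,"dz":0,"rx":0,"ry":0,"rz":0,"hand":0.035},{"dx":0,"dy":0,"dz":0,"rx":0,"ry":0,"rz":0,"hand":0.03},{"dx":0,"dy":0,"dz":0,"rx":0,"ry":0,"rz":0,"hand":0.03},{"dx":0,"dy":0,"dz":0,"rx":0,"ry":0,"rz":0,"hand":0.03},{"dx":0,"dy":0,"dz":0,"rx":0,"ry":0,"rz":0,"hand":0.03},{"dx":0,"dy":0,"dz":0,"rx":0,"ry":0,"rz":0,"hand":0.03},{"dx":0,"dy":0,"dz":0,"rx":0,"ry":0,"rz":0,"hand":0.03}]' 30
```

```text
clock: 3.72
position: [0.5362, 0.0621, 0.1227]
ee_rot: [0.0, 0.131, 0.991, 0.0]
contact_force: [-1.3, 2.4, 5.4]
width: 0.0412
gripper_force: 30.6
```

```bash
python3 -m pendant '[{"dx":0,"dy":0,"dz":0,"rx":0,"ry":0,"rz":4,"hand":0.03},{"dx":0,"dy":0,"dz":0,"rx":0,"ry":0,"rz":4,"hand":0.03},{"dx":0,"dy":0,"dz":0,"rx":0,"ry":0,"rz":4,"hand":0.03},{"dx":0,"dy":0,"dz":0,"rx":0,"ry":0,"rz":4,"hand":0.03},{"dx":0,"dy":0,"dz":0,"rx":0,"ry":0,"rz":4,"hand":0.03},{"dx":0,"dy":0,"dz":0,"rx":0,"ry":0,"rz":4,"hand":0.03},{"dx":0,"dy":0,"dz":0,"rx":0,"ry":0,"rz":4,"hand":0.03},{"dx":0,"dy":0,"dz":0,"rx":0,"ry":0,"rz":4,"hand":0.03},{"dx":0,"dy":0,"dz":0,"rx":0,"ry":0,"rz":4,"hand":0.03},{"dx":0,"dy":0,"dz":0,"rx":0,"ry":0,"rz":4,"hand":0.03},{"dx":0,"dy":0,"dz":0,"rx":0,"ry":0,"rz":3,"hand":0.03},{"dx":0,"dy":0,"dz":0,"rx":0,"ry":0,"rz":0,"hand":0.03}]'
python3 -c "
from h import *
print(manip.get_state()['moment'])"
python3 -m pendant '[{"dx":0,"dy":0,"dz":0,"rx":0,"ry":0,"rz":2,"hand":0.03},{"dx":0,"dy":0,"dz":0,"rx":0,"ry":0,"rz":2,"hand":0.03},{"dx":0,"dy":0,"dz":0,"rx":0,"ry":0,"rz":2,"hand":0.03},{"dx":0,"dy":0,"dz":0,"rx":0,"ry":0,"rz":2,"hand":0.03},{"dx":0,"dy":0,"dz":0,"rx":0,"ry":0,"rz":0,"hand":0.03},{"dx":0,"dy":0,"dz":0,"rx":0,"ry":0,"rz":0,"hand":0.03}]'
python3 - <<'E'
from h import *
import cv2
d,T,s=wrist();print(s["moment"],s["qpos"])
a=cv2.resize(d["frame"][100:340,130:370,::-1],(576,576),interpolation=2)
cv2.imwrite("pics/w4.png",a)
E
```

```text
clock: 4.72
position: [0.5368, 0.0624, 0.1228]
ee_rot: [0.001, 0.486, 0.874, 0.001]
contact_force: [0.9, 3.1, 4.7]
width: 0.0409
gripper_force: 30.7
[ 0.42063675 -0.05959932 -0.03561914]
clock: 5.22
position: [0.5377, 0.0625, 0.1229]
ee_rot: [0.001, 0.544, 0.839, 0.001]
contact_force: [2.9, 3.7, 4.1]
width: 0.0412
gripper_force: 30.7
[ 0.79854153 -0.59315142  0.60080943] [-1.34891906e-02  3.07874193e-01  1.74709583e+00  1.19946380e-03
  1.08278870e+00 -4.34653562e-01]
```

View pics/w4.png

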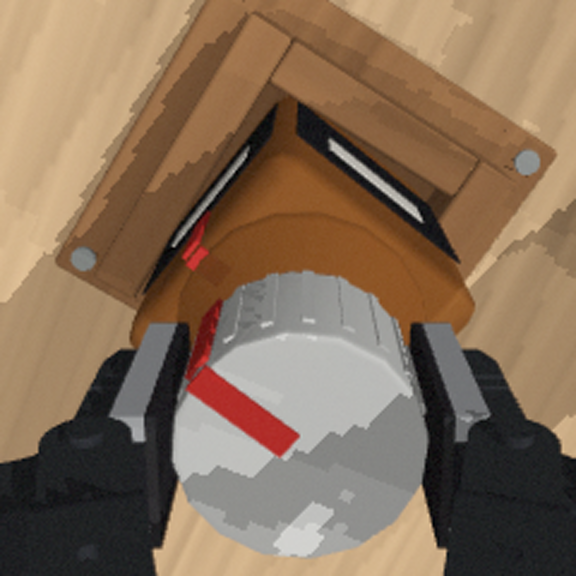

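The stripe (centre (302,445) to rim (197,378)) now points toward the shoulder mark at (195,256), and the moment jumped to 0.6 N m, which suggests the hard stop. I'll check the angles.

```bash
python3 - <<'E'
from h import *
d,T,s=wrist()
g=lambda u,v,z:atz(*ray(d,130+u/2.4,100+v/2.4,T),z)
A=lambda v:np.degrees(np.arctan2(v[1],v[0]))%360
c=g(302,445,.15);r=g(197,378,.15);print(c,A(r-c))
for z in(.105,.112,.118): print(z,A(g(195,256,z)-c),np.linalg.norm((g(195,256,z)-c)[:2]))
print("base of stripe",A(g(195,385,.15)-c),"moment",s["moment"])
E
```

```text
[0.53793646 0.0614565  0.15      ] 168.2425765782441
0.105 166.94526112558435 0.027425810884621853
0.112 161.9671701488807 0.028245739229528825
0.118 157.94869572773726 0.029108771375296067
base of stripe 171.66747550392427 moment [ 0.82552431 -0.63771679  0.67441207]
```

```bash
python3 -m pendant '[{"dx":0,"dy":0,"dz":0,"rx":0,"ry":0,"rz":2,"hand":0.03},{"dx":0,"dy":0,"dz":0,"rx":0,"ry":0,"rz":2,"hand":0.03},{"dx":0,"dy":0,"dz":0,"rx":0,"ry":0,"rz":0,"hand":0.03},{"dx":0,"dy":0,"dz":0,"rx":0,"ry":0,"rz":0,"hand":0.03}]'
python3 - <<'E'
from h import *
import cv2
d,T,s=wrist();print(s["moment"],s["qpos"][5])
cv2.imwrite("pics/w5.png",cv2.resize(d["frame"][100:340,130:370,::-1],(576,576),interpolation=2))
E
```

```text
clock: 5.65
position: [0.5375, 0.0626, 0.123]
ee_rot: [0.001, 0.573, 0.819, 0.002]
contact_force: [3.7, 3.3, 5.1]
width: 0.0408
gripper_force: 30.9
[ 0.77535894 -0.66993582  0.45775916] -0.3636923115796109
```

View pics/w5.png

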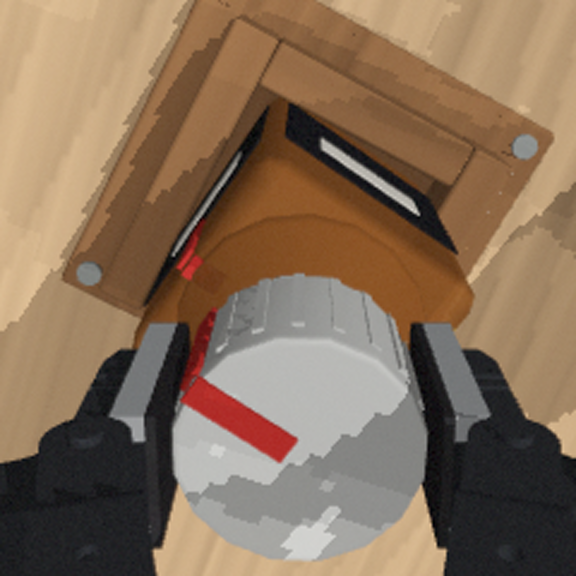

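After 4° more the cap slipped in the fingers and the torque did not grow: the stripe is at (190,385) and the mark at (188,265), and both turned together in the image. So the cap is on its stop. Next I'll lift.

```bash
python3 -m pendant '[{"dx":0,"dy":0,"dz":0,"rx":0,"ry":0,"rz":0,"hand":0.03},{"dx":0,"dy":0,"dz":0,"rx":0,"ry":0,"rz":0,"hand":0.03},{"dx":0,"dy":0,"dz":-0.003,"rx":0,"ry":0,"rz":0,"hand":0.03},{"dx":0,"dy":0,"dz":-0.006,"rx":0,"ry":0,"rz":0,"hand":0.03},{"dx":0,"dy":0,"dz":-0.01,"rx":0,"ry":0,"rz":0,"hand":0.03},{"dx":0,"dy":0,"dz":-0.015,"rx":0,"ry":0,"rz":0,"hand":0.03},{"dx":0,"dy":0,"dz":-0.018,"rx":0,"ry":0,"rz":0,"hand":0.03},{"dx":0,"dy":0,"dz":-0.018,"rx":0,"ry":0,"rz":0,"hand":0.03},{"dx":0,"dy":0,"dz":-0.015,"rx":0,"ry":0,"rz":0,"hand":0.03},{"dx":0,"dy":0,"dz":-0.01,"rx":0,"ry":0,"rz":0,"hand":0.03},{"dx":0,"dy":0,"dz":-0.006,"rx":0,"ry":0,"rz":0,"hand":0.03},{"dx":0,"dy":0,"dz":-0.002,"rx":0,"ry":0,"rz":0,"hand":0.03}]' 50
python3 -m pendant '[{"dx":0,"dy":0,"dz":0,"rx":0,"ry":0,"rz":0,"hand":0.03},{"dx":0,"dy":0,"dz":0,"rx":0,"ry":0,"rz":0,"hand":0.03},{"dx":0,"dy":0,"dz":0,"rx":0,"ry":0,"rz":0,"hand":0.03},{"dx":0,"dy":0,"dz":0,"rx":0,"ry":0,"rz":0,"hand":0.03},{"dx":0,"dy":0,"dz":0,"rx":0,"ry":0,"rz":0,"hand":0.03},{"dx":0,"dy":0,"dz":0,"rx":0,"ry":0,"rz":0,"hand":0.03},{"dx":0,"dy":0,"dz":0,"rx":0,"ry":0,"rz":0,"hand":0.03},{"dx":0,"dy":0,"dz":0,"rx":0,"ry":0,"rz":0,"hand":0.03},{"dx":0,"dy":0,"dz":0,"rx":0,"ry":0,"rz":0,"hand":0.03},{"dx":0,"dy":0,"dz":0,"rx":0,"ry":0,"rz":0,"hand":0.03}]'
python3 - <<'E'
from h import *
import cv2
d,T,s=wrist()
a=cv2.resize(d["frame"][100:340,130:370,::-1],(480,480),interpolation=2)
d=manip.get_image("side");b=cv2.resize(d["frame"][90:230,180:270,::-1],(308,480),interpolation=2)
cv2.imwrite("pics/w6.png",np.hstack([a,b]))
E
```

```text
clock: 6.7
position: [0.5355, 0.0615, 0.2252]
ee_rot: [-0.0, 0.574, 0.819, -0.001]
contact_force: [0.8, 0.2, -2.5]
width: 0.0407
gripper_force: 54.2
clock: 7.53
position: [0.536, 0.0619, 0.2253]
ee_rot: [0.0, 0.574, 0.819, 0.0]
contact_force: [0.0, -0.0, -2.5]
width: 0.0406
gripper_force: 54.2
```

View pics/w6.png

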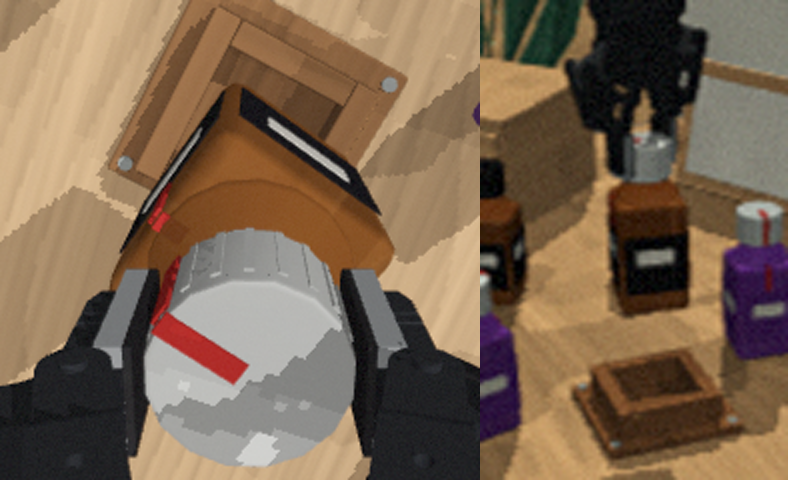

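The bottle hangs level about 10 cm above the empty nest. The stripe (155,325) and the mark (160,220) are still aligned as before, and the load of 2.5 N matches the bottle's weight.

```bash
python3 -c "
from rig import manip
print(manip.sign_off())"
```

```text
the job is handed in; nothing more can be done
None
```

I turned the cap clockwise to its stop with the bottle in the nest, then lifted the bottle upright to about 10 cm above the nest, where the arm held it still at hand-in (about 7.5 s on the clock); the hand-in returned no verdict.

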